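# Index a loaded shuttle to its middle station

### The arm

A 7-joint arm with a two-finger parallel gripper is mounted at the origin on a cart in front of the work surface, level with it; the furniture and walls round the work are solid. World frame = base frame: x ahead of the robot, y to its left, z up, the work surface at z = 0. Lengths are in m, angles in rad, forces in N, time in s.
With the tool pointing down it reaches from about 0.425 to 0.925 m from the base axis. Payload 6.8 kg.
Tool frame: the origin (TCP) lies midway between the tips of the shut fingers; the grasp point (between the pads) lies 19 mm behind it (grip_point_offset is the z of the grasp point in the tool frame, in m); z points along the fingers, y is the line along which they close (so a half turn about z gives the same grasp; the last joint's range is limited). The gripper opens to 85 mm and grips with 20 to 120 N. Pads are 22 mm wide; open, the fingers measure 114 mm over their backs; the gripper's body (76 mm by 85 mm) begins 54 mm behind the grasp point. The pads swing forward as they close: fully open they stand 13 mm farther back than shut.
Start: joints at [-1.304, 0.477, 0.022, 1.555, -0.011, 1.109, -0.083], TCP at [0.247, 0.628, 0.231] pointing down, gripper open.
Joint ranges: [-2.96, 2.96], [-0.34, 2.1], [-1.41, 1.46], [0.24, 2.44], [-1.37, 4.51], [0.17, 1.92], [-2.96, 2.96]. Speed limits (rad/s): [2.39, 2.39, 3.14, 3.14, 3.14, 3.14, 3.14].

### API

Orientations are given as a rotation vector (axis times angle).
In Python, from bench import get_obs, grab_frame, calibration, hand_in, grip_point_offset gives the robot as it stands.
- The arm moves only by the shell command python3 -m pendant 'ROWS' [OPENING] [FORCE]. ROWS is a JSON object of lists of equal length, an entry for each row: "translation": the shift along the world's x, y, z in units of 25 mm (1.0 is 25 mm), a list of three; "delta_rot": the turn, a rotation vector about the world's x, y, z in units of 5 degrees (1.0 is 5 degrees), a list of three. In form: {"translation": [[dx, dy, dz], ...], "delta_rot": [[rx, ry, rz], ...]}. A call has 1 to 12 rows; each row is the pose to reach, as a shift and turn from the pose commanded when the call began; what a row does not reach only later rows make up. A row lasts 1/8 s, in which the tool goes at most 62.5 mm and 10.7 degrees, less where a joint would pass 70% of its speed; a pose out of reach is approached as far as the arm can. A call with a gripper value outside its range is refused whole. OPENING is the opening, from 0 (shut) to 1 (fully open), set as the call begins (- or left out, the last holds). The fingers move at their own pace and stop on an object; FORCE is the grip in N (left out, the last holds). Time passes only in rows, so rows that repeat a pose let the fingers close. It gives the time, the measured TCP pose, the force, the opening and the grip force at its end, in the units of the state.
- get_obs(): the state, without advancing time (a new reading comes with each control period).
- grab_frame(name): name is "scene" or "top" or "wrist"; returns (picture, depth): 480x640x3 uint8, red, green, blue; 480x640 float32, m along the optical axis (not along the pixel's ray), 0 where there is no reading.
- calibration(name): a dict with "K" (3x3 intrinsics, pixels), "rvec" (rotation vector, rad) and "tvec" (3), from world to camera coordinates, as OpenCV has them. Camera axes: x right, y down, z forward; pixel columns grow to the right and rows downward; lengths in m; the calibration is good to about 2 mm. A picture is of the moment at which its call begins: read the wrist's pose just before it. calibration takes no time and is no camera call; for the wrist camera it gives the pose at the moment of the call.
- hand_in(): hands the job in; it is judged then, once.
The state is a dict: "clock": time; "joints": joint angles; "qvel": joint speeds; "tau": joint torques, N m; "tcp_pos": TCP position; "orientation": TCP orientation; "contact_force": force on the tool from outside, world axes, zero at the start; "moment": the same for the moment, N m; "grip_width": finger opening in m; "gripper_force": force on a finger pad.
Only numpy, scipy, OpenCV 4.12 (cv2) and the standard library are available. Lean on these libraries where they do the work, as an engineer would, in place of code of your own. Each camera call takes 0.05 s, during which the arm holds its last target. There are 200 camera calls.

### The job

In the metal loading fixture two sprung shuttles stand side by side, one carrying a thin open waffle pack, the other a thicker closed chip box. With your fingertips, push the upright tab of the shuttle that carries the waffle pack all the way in to its far stop, then let go so that it springs back and catches on its stop pin at the middle position. Leave the other shuttle at home and touch neither load: both stay seated in their nests, and the things standing around stay where they are.

Things in the scene. Friction and masses are not known exactly. Their poses are not given: they have to be found in the camera images.
- fixture: two-lane loading fixture, fixed to the table: aluminium base plate 200 (x) x 216 (y) x 12 mm with the origin at the centre of its underside. Its +x is the direction in which the shuttles are pushed (away from the robot, give or take its yaw); its lanes run along x at y = +50 mm (left) and y = -50 mm (right). At each outer side stands a small housing, tops 30 mm above the table, with a sprung stop pin that points inward
- shuttle_left_tab (a point): point on the front (-x) face of the left shuttle's upright tab, midway across, 47 mm above the table; moves with the shuttle, axes as the fixture's. The steel tab is 44 mm wide (y), 8 mm thick and its top is 65 mm above the table. The space in front of it is free; in front of the fixture, midway between the two tabs, stands a brass weight
- shuttle_right_tab (a point): the same point on the right shuttle's tab
- shuttle_left (a joint): travel of the left shuttle along the fixture's +x in m: 0 home (towards the robot), 0.045 at the far stop. A damped return spring pushes it home with 2.4 N at 0, rising to 7.8 N at 0.045. Between 0.006 and 0.024 a tooth on its side pushes the stop pin aside (up to about 5 N more); once past 0.026 the pin has sprung back behind the tooth, and the shuttle, let go, returns and stays latched at about 0.024. Let go before that it returns to 0
- shuttle_right (a joint): the same for the right shuttle
- shuttle_left_nest (a point): centre of the left shuttle's nest, on the nest's floor 23 mm above the table, 61 mm behind (+x of) the tab's front face; the rim round it is 5 mm high and 63 x 60 mm inside; moves with the shuttle
- shuttle_right_nest (a point): the same for the right shuttle
- waffle_pack: thin open tray with small pockets, 51 x 51 x 8 mm, 0.03 kg, lying loose in the nest of one of the two shuttles (either one); origin at the centre of its underside
- chip_box: closed chip box with a lid, 59 x 54 x 16 mm, lying loose in the nest of the other shuttle; origin at the centre of its underside
- brass_weight: bystander: small knobbed weight, 18 mm across, 31 mm high, standing on the table in front of the fixture, midway between the lanes, about 130 mm from the fixture's centre; origin under its centre
- vial_short: bystander: capped vial, 29 mm across, 41 mm high, left of the fixture; origin under its centre
- vial_tall: bystander: capped vial, 25 mm across, 54 mm high, left of the fixture; origin under its centre
- tweezers: bystander: tweezers, 121 mm long, lying on the right part of the table; origin under the middle
- loupe: bystander: loupe, 38 mm across, 35 mm high, on the right part of the table; origin under its centre
- fixture_block: bystander: block 40 x 56 x 22 mm, on the right part of the table; origin under its centre
- tip_pot: bystander: pot 70 mm across, 66 mm high, on the right part of the table; origin under its centre

How it is judged:
On the way:
1. the shuttle with the waffle pack is pushed in to its far stop (0.040 or more) (((y of waffle_pack in the frame of fixture above 0 m and value of joint shuttle_left above 0.04 m) or (y of waffle_pack in the frame of fixture below 0 m and value of joint shuttle_right above 0.04 m))), for 0.05 s.
At the end, for the whole second after the job is handed in: The shuttle that carries the waffle pack stands still, latched at mid position (0.021 to 0.027 m); the other is at home (under 0.003 m); both loads lie flat in their nests (centre within 9 mm of the nest's, not raised 3 mm or more) (((y of waffle_pack in the frame of fixture above 0 m and value of joint shuttle_left between 0.021 and 0.027 m and value of joint shuttle_right below 0.003 m and velocity of joint shuttle_left between -0.005 and 0.005 m/s and horizontal distance between waffle_pack and shuttle_left_nest below 0.009 m and z of waffle_pack in the frame of shuttle_left_nest below 0.003 m and angle between each of waffle_pack, chip_box's own z axis and vertical below 0.08 rad and horizontal distance between chip_box and shuttle_right_nest below 0.009 m and z of chip_box in the frame of shuttle_right_nest below 0.003 m) or (y of waffle_pack in the frame of fixture below 0 m and value of joint shuttle_right between 0.021 and 0.027 m and value of joint shuttle_left below 0.003 m and velocity of joint shuttle_right between -0.005 and 0.005 m/s and horizontal distance between waffle_pack and shuttle_right_nest below 0.009 m and z of waffle_pack in the frame of shuttle_right_nest below 0.003 m and angle between each of waffle_pack, chip_box's own z axis and vertical below 0.08 rad and horizontal distance between chip_box and shuttle_left_nest below 0.009 m and z of chip_box in the frame of shuttle_left_nest below 0.003 m))); the robot touches nothing.
It fails at once if the shuttle with the chip box is pushed (more than 8 mm) ((y of waffle_pack in the frame of fixture above 0 m and value of joint shuttle_right above 0.008 m) or (y of waffle_pack in the frame of fixture below 0 m and value of joint shuttle_left above 0.008 m)).
It fails at once if a load is touched by the robot (more than 0.5 N) (contact force between any of the fingers, the arm and waffle_pack above 0.5 N or contact force between any of the fingers, the arm and chip_box above 0.5 N).
It fails at once if a load is lifted out of its nest (more than 8 mm) (height (world z) of any of waffle_pack, chip_box above 0.031 m).
It fails at once if a bystander is moved by more than 15 mm or tipped over (distance of any of brass_weight, vial_short, vial_tall, tweezers, loupe, fixture_block, tip_pot from where it was at the start of the episode above 0.015 m or angle between any of brass_weight, vial_short, vial_tall, loupe, fixture_block, tip_pot's own z axis and vertical above 0.5 rad).
It also fails if it takes over 32 s, if anything falls off the work surface, if the arm or the gripper's body presses on something with over 40 N, if the wrist force passes 120 N, or if a joint passes its speed limit or range.

## Working session

There is one attempt and no reset: what is moved stays moved. The work goes in short steps, Python scripts to look and compute and a shell command to move; the robot and the scene stay as the last step left them, time stands still between calls to the robot, and variables do not carry over. Pictures are saved under pics/ and viewed, at most 10 in all, crops included, and the job is handed in when it is done.

```bash
mkdir -p pics; cat > h.py <<'E'
import numpy as np,cv2
from bench import *
def snap(n):
    c=calibration(n); p,d=grab_frame(n); np.savez(n+'.npz',p=p,d=d,K=c['K'],r=c['rvec'],t=c['tvec']); return p
def cloud(n):
    z=np.load(n+'.npz'); d=z['d']; v,u=np.mgrid[:480,:640]; K=z['K']
    X=np.stack([(u-K[0,2])/K[0,0]*d,(v-K[1,2])/K[1,1]*d,d],-1)
    R=cv2.Rodrigues(z['r'])[0]; W=(X-z['t'].ravel())@R; W[d==0]=np.nan; return W
E
python3 - <<'E'
from h import *
for n in('scene','top'):
    cv2.imwrite(f'pics/{n}.png',snap(n)[...,::-1])
o=get_obs();print(o['clock'],o['tcp_pos'],o['orientation'],grip_point_offset)
E
```

```text
0.1 [0.24688108 0.62764074 0.23040048] [-5.85052922e-01 -3.08645361e+00  2.65622867e-03] -0.0187
```

View pics/top.png

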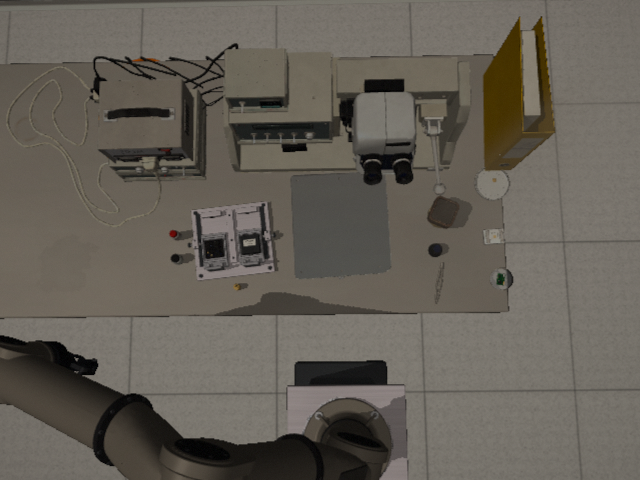

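View pics/scene.png

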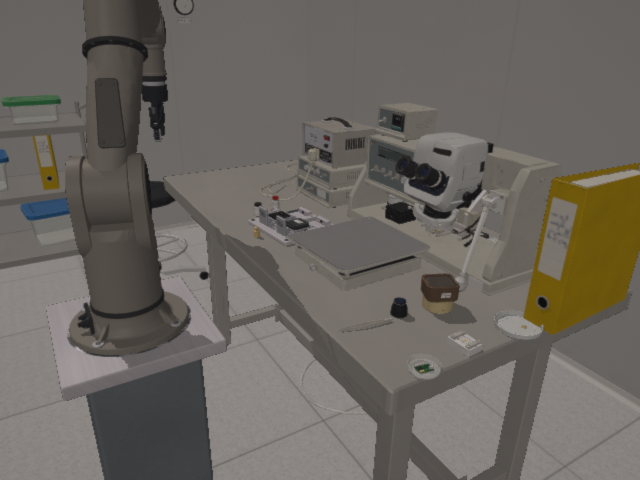

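The top view shows the fixture around px (233,240). The left lane (215,250) holds what looks like a dark pocketed tray, and the right lane (250,243) a labelled box. The brass weight is at (238,287). Next I'll enlarge this area and measure it.

```bash
python3 - <<'E'
from h import *
W=cloud('top');p=np.load('top.npz')['p']
c=p[195:300,160:285,::-1]; cv2.imwrite('pics/crop.png',cv2.resize(c,None,fx=5.6,fy=5.6,interpolation=cv2.INTER_CUBIC))
print('z mm map rows 200:300 step3, cols 190:278 step 4')
for v in range(200,294,4): print(v,' '.join('%3.0f'%(1e3*W[v,u,2]) for u in range(168,282,4)))
for u,v in((192,210),(270,202),(274,272),(198,280),(238,287),(238,240)): print(u,v,W[v,u].round(4))
m=(W[...,2]>.055)&(W[...,2]<.075)
m[:200]=0;m[300:]=0;m[:,:190]=0;m[:,280:]=0
n,l,s,cc=cv2.connectedComponentsWithStats(m.astype(np.uint8))
for i in range(1,n):
    P=W[l==i]; print(s[i],P.mean(0).round(4),P.min(0).round(4),P.max(0).round(4))
E
```

```text
z mm map rows 200:300 step3, cols 190:278 step 4
200   1   1   1   8   3   7   6   3   2  -0   0   1   2  -1  -0   5   4   3   6   1  -2   1   3   6   1   0   2   3  -3
204   7   3   4   3  -1  -3  -0   6   7   9   4   7  -3   9   1   2   1  -0  12  11  11  15  16   8  16  -1   3   3   3
208  -1   4   2   5  -1   1  -1  -2   2  16  12  13  13  13  16  13  16  13  33  33  32  29  27  15   8   5   5  -2   5
212   4   6   1   0  -1   3  16  15  15  30  32  31  31  21  12  25  13   9  26  23  17  13  16  19  13   4   1   1   4
216  -6   5   1   5   9   2  17  17  22  24  25  24  15  12  12  24  21  16  13  19   5  13   5  17  14  12  -1  -1   6
220   1   0   4  -1  -3  -1  13  10  14  16  16  21   9  20  10  23  26  16  12   9  18  12  17  28  15  12   1   3  -5
224   2  -4   5  -1  -0  -0  15  19  13  12   9   9  17  13  15  23  29   9  12  14  13  16  15  13  15  14  -1   4   5
228 nan   1  -0   1  -2   7  17  19  18  11  13  21  17  18  10  24  25  11   8  16  12  10  18  24  20  13  -3  -2   1
232  -1  56  45   9   1   2  -7   8  17  17  11  14  17  10  22  26  26  10  30  30  39  31
[... 1499 characters left out ...]
2   3  -7   5   2   7   6  11  -4   0   1  31  -4   7  -1  -0   7  -3  -4   6   2   2   2
288   2  -4   4  10   3   7  -1  -4   3  -1   2   2   4   3   4   2  -3  30   2  -3  -0   4   5   6   1   2   1   1   4
292   3   0  -0   2   0   1   3   4  -5   5   7  -0   2   5   4   3   0   4   5   0   5   4  -1   1  -1   8   0   7   3
192 210 [0.6355 0.4227 0.0129]
270 202 [0.6576 0.2044 0.0014]
274 272 [ 0.4592  0.1935 -0.0025]
198 280 [0.4382 0.4013 0.0157]
238 287 [0.417  0.2896 0.023 ]
238 240 [0.5458 0.2897 0.0296]
[242 261  17   5  57] [0.4777 0.2512 0.0651] [0.4723 0.2306 0.055 ] [0.4835 0.2722 0.0728]
[205 265  17   5  55] [0.4674 0.3506 0.065 ] [0.4627 0.33   0.0553] [0.4734 0.3722 0.0721]
```

View pics/crop.png

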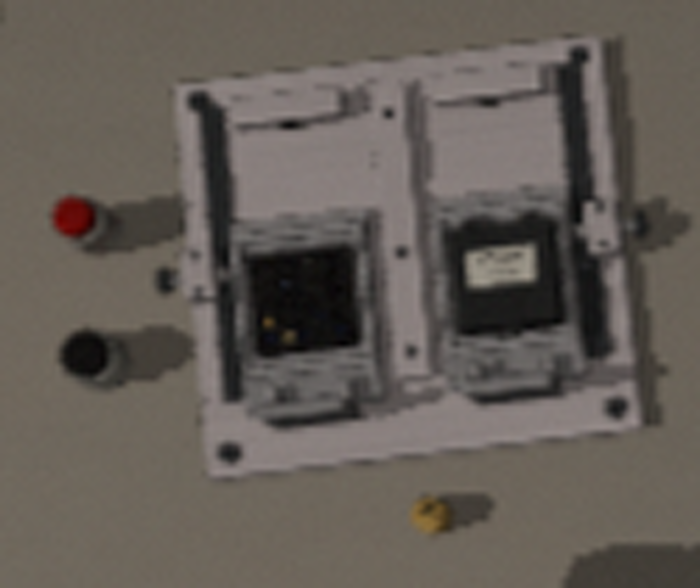

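The heights agree with the picture: the left load tops out at about 32 mm (waffle pack) and the right at about 40 mm (chip box). The waffle pack is therefore on the left. The tab tops read 65 mm, as given, and the fixture's yaw is about 5.9°. I'll move to 45 mm in front of the left tab with the fingers shut.

```bash
python3 -m pendant '{"translation":[[0.7,-1.13,0],[1.7,-2.8,0],[2.8,-4.6,0],[3.9,-6.4,0],[5,-8.2,0],[6,-9.9,0],[6.6,-10.9,0],[6.87,-11.29,0],[6.87,-11.29,0],[6.87,-11.29,0],[6.87,-11.29,0]],"delta_rot":[[0,0,0.5],[0,0,1.3],[0,0,2.1],[0,0,3],[0,0,4],[0,0,4.8],[0,0,5.3],[0,0,5.48],[0,0,5.48],[0,0,5.48],[0,0,5.48]]}' 0 30
python3 - <<'E'
from h import *
cv2.imwrite('pics/w.png',snap('wrist')[...,::-1])
W=cloud('wrist')
m=(W[...,2]>.06)&(W[...,2]<.07)&(W[...,0]>.44)&(W[...,0]<.5)
n,l,s,cc=cv2.connectedComponentsWithStats(m.astype(np.uint8))
for i in range(1,n):
    if s[i,4]>100:
        P=W[l==i]; print(s[i],P.mean(0).round(4),P.min(0).round(4),P.max(0).round(4))
E
```

```text
clock: 1.48
tcp_pos: [0.4182, 0.3468, 0.2312]
orientation: [0.165, -3.137, -0.0]
contact_force: [-0.1, -0.8, 0.1]
grip_width: -0.0001
gripper_force: 0.0
[   0  208   93   70 5312] [0.47   0.0955 0.062 ] [0.44   0.0507 0.06  ] [0.5    0.1361 0.0645]
[191 261  47   9 384] [0.4746 0.2526 0.0632] [0.4695 0.2312 0.06  ] [0.4806 0.274  0.0656]
[297 261  46   9 373] [0.4642 0.3514 0.0636] [0.459  0.3303 0.06  ] [0.4699 0.373  0.066 ]
```

View pics/w.png

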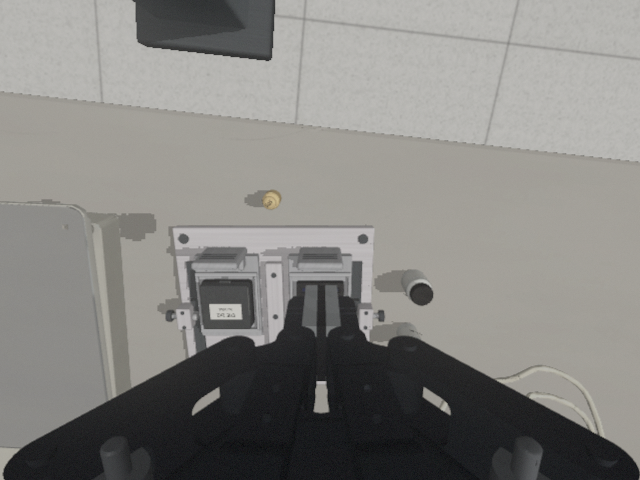

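The wrist view shows the waffle lane under the fingers, with the left tab at px (320,262). The chip box is at (227,300) and the weight at (271,199). Both cameras agree to about 3 mm. I'll descend in front of the tab, then creep to contact.

```bash
python3 -m pendant '{"translation":[[0,0,-0.8],[0,0,-2],[0,0,-3.4],[0,0,-4.8],[0,0,-6],[0,0,-7],[0,0,-7.5],[0,0,-7.5],[0,0,-7.5]],"delta_rot":[[0,0,0],[0,0,0],[0,0,0],[0,0,0],[0,0,0],[0,0,0],[0,0,0],[0,0,0],[0,0,0]]}'
python3 -m pendant '{"translation":[[0.25,0.026,0],[0.5,0.05,0],[0.75,0.08,0],[1.0,0.1,0],[1.2,0.12,0],[1.4,0.14,0],[1.6,0.16,0],[1.8,0.18,0],[1.8,0.18,0]],"delta_rot":[[0,0,0],[0,0,0],[0,0,0],[0,0,0],[0,0,0],[0,0,0],[0,0,0],[0,0,0],[0,0,0]]}'
```

```text
clock: 2.65
tcp_pos: [0.4194, 0.3465, 0.0447]
orientation: [-0.162, 3.136, 0.002]
contact_force: [-0.5, 1.2, 0.2]
grip_width: -0.0
gripper_force: 0.0
clock: 3.78
tcp_pos: [0.4629, 0.3503, 0.0435]
orientation: [0.163, -3.135, 0.001]
contact_force: [-4.3, -1.0, 2.2]
grip_width: -0.0002
gripper_force: 2.4
```

In contact at 4 N. I'll push on towards the far stop.

```bash
python3 -m pendant '{"translation":[[0.2,0.02,0],[0.4,0.04,0],[0.6,0.06,0],[0.8,0.08,0],[1.0,0.1,0],[1.0,0.1,0]],"delta_rot":[[0,0,0],[0,0,0],[0,0,0],[0,0,0],[0,0,0],[0,0,0]]}'
python3 -m pendant '{"translation":[[0.1,0.01,0],[0.2,0.02,0],[0.3,0.03,0],[0.3,0.03,0]],"delta_rot":[[0,0,0],[0,0,0],[0,0,0],[0,0,0]]}'
```

```text
clock: 4.53
tcp_pos: [0.4874, 0.3529, 0.0434]
orientation: [0.163, -3.134, 0.001]
contact_force: [-5.9, -0.4, 3.0]
grip_width: -0.0001
gripper_force: 3.2
clock: 5.03
tcp_pos: [0.4943, 0.3536, 0.0434]
orientation: [0.164, -3.134, 0.002]
contact_force: [-8.1, -0.2, 4.6]
grip_width: -0.0
gripper_force: 3.6
```

```bash
python3 -m pendant '{"translation":[[0.1,0.01,0],[0.2,0.02,0],[0.2,0.02,0]],"delta_rot":[[0,0,0],[0,0,0],[0,0,0]]}'
python3 - <<'E'
from h import *
p=snap('top')
W=cloud('top')
m=(W[...,2]>.055)&(W[...,2]<.075);m[:200]=0;m[300:]=0;m[:,:190]=0;m[:,280:]=0
n,l,s,cc=cv2.connectedComponentsWithStats(m.astype(np.uint8))
for i in range(1,n): print(s[i],W[l==i].mean(0).round(4))
c=p[195:300,160:285,::-1]; cv2.imwrite('pics/crop2.png',cv2.resize(c,None,fx=5.6,fy=5.6,interpolation=cv2.INTER_CUBIC))
E
```

```text
clock: 5.4
tcp_pos: [0.4962, 0.3538, 0.0431]
orientation: [0.165, -3.128, 0.004]
contact_force: [-15.2, -3.3, 10.2]
grip_width: 0.0002
gripper_force: 7.8
[242 261  16   5  55] [0.4777 0.2524 0.0646]
```

View pics/crop2.png

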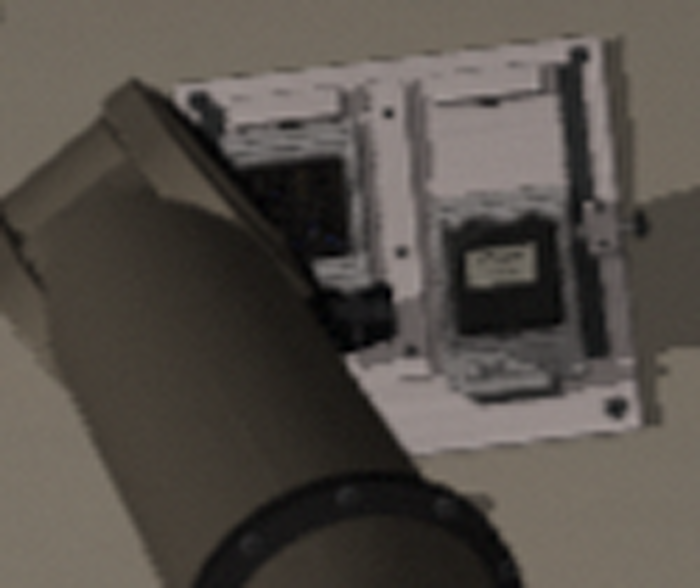

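The shuttle's rear edge meets the stop block at px (290,125), and the waffle pack has moved about 44 mm. The force jumped to 15 N, so it is at the far stop. I'll let it back slowly and then check the latch.

```bash
python3 -m pendant '{"translation":[[-0.2,-0.02,0],[-0.5,-0.05,0],[-0.8,-0.08,0],[-1.1,-0.11,0],[-1.4,-0.14,0],[-1.8,-0.19,0],[-2.2,-0.23,0],[-2.6,-0.27,0],[-3.0,-0.31,0],[-3.3,-0.34,0],[-3.3,-0.34,0]],"delta_rot":[[0,0,0],[0,0,0],[0,0,0],[0,0,0],[0,0,0],[0,0,0],[0,0,0],[0,0,0],[0,0,0],[0,0,0],[0,0,0]]}'
python3 -m pendant '{"translation":[[0,0,1],[0,0,3],[0,0,5],[0,0,7],[-1,3,7.5],[-2.5,5,7.5],[-4,7,7.5],[-5,9,7.5],[-6,10.5,7.5],[-6,10.5,7.5],[-6,10.5,7.5]],"delta_rot":[[0,0,0],[0,0,0],[0,0,0],[0,0,0],[0,0,0],[0,0,0],[0,0,0],[0,0,0],[0,0,0],[0,0,0],[0,0,0]]}'
python3 - <<'E'
from h import *
p=snap('top')
W=cloud('top')
m=(W[...,2]>.055)&(W[...,2]<.075);m[:200]=0;m[300:]=0;m[:,:190]=0;m[:,280:]=0
n,l,s,cc=cv2.connectedComponentsWithStats(m.astype(np.uint8))
for i in range(1,n): print(s[i],W[l==i].mean(0).round(4))
c=p[195:300,160:285,::-1]; cv2.imwrite('pics/crop3.png',cv2.resize(c,None,fx=5.6,fy=5.6,interpolation=cv2.INTER_CUBIC))
E
```

```text
clock: 6.82
tcp_pos: [0.4182, 0.3457, 0.0438]
orientation: [0.164, -3.137, 0.0]
contact_force: [-0.4, -0.2, 0.2]
grip_width: 0.0001
gripper_force: 0.0
clock: 8.2
tcp_pos: [0.2696, 0.6076, 0.2309]
orientation: [-0.162, 3.137, -0.002]
contact_force: [-0.2, -0.1, -0.3]
grip_width: 0.0005
gripper_force: 0.0
[204 257  17   5  54] [0.4907 0.3539 0.0649]
[242 261  17   5  55] [0.4777 0.2522 0.0651]
```

View pics/crop3.png

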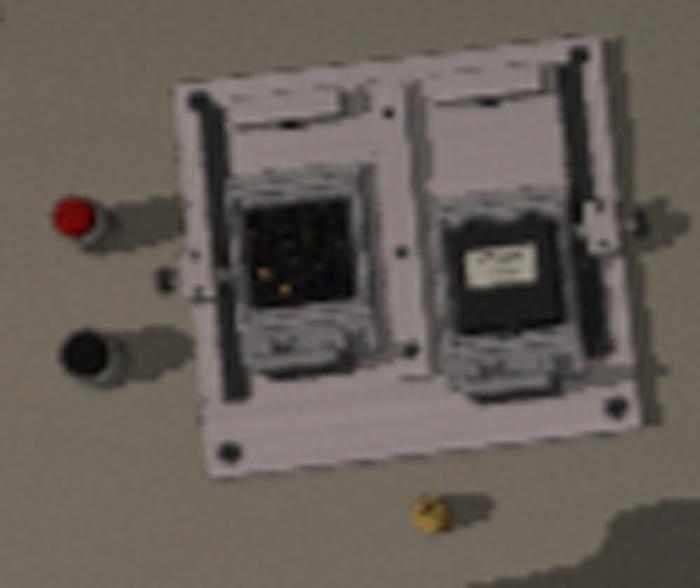

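The left tab has moved 23.5 mm, so the shuttle is latched. The right shuttle has not moved, the loads are seated, and the weight (430,513) and vials are where they were.

```bash
python3 -c "
from bench import *
print(hand_in())"
```

```text
the job is handed in; nothing more can be done
None
```

The left shuttle, which carries the waffle pack, was pushed to its far stop and is latched at about 23.5 mm; the right shuttle is still at home, the loads look seated, the weight and vials beside the fixture did not move, and the job is handed in (no verdict was returned).

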